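# Index the drying carousel one click and load the last wooden foot disc

## Robot

A 6-joint arm with a two-finger parallel gripper is mounted at the origin on a cart in front of the work surface, level with it; the furniture and walls round the work are solid. World frame = base frame: x ahead of the robot, y to its left, z up, the work surface at z = 0. Lengths are in m, angles in degrees, forces in N, time in s.
With the tool pointing down it reaches from about 0.375 to 0.825 m from the base axis. Payload 5.5 kg.
Tool frame: the origin (TCP) lies between the finger pads; the fingertips stand finger_overhang ahead of it and the grasp point (between the pads) lies 8 mm behind it (finger_overhang is the distance from the TCP to the fingertips, in m); z points along the fingers, x is the direction in which the jaws open and shut, and the axes are right-handed (so a half turn about z gives the same grasp; the last joint's range is limited). The gripper opens to 85 mm and grips with 20 to 120 N. Pads are 22 mm wide; open, the fingers measure 114 mm over their backs; the gripper's body (76 mm by 85 mm) begins 54 mm behind the grasp point. The pads swing forward as they close: fully open they stand 13 mm farther back than shut.
Start: joints at [66.177, 17.962, -2.699, 69.339, 0, 90], TCP at [0.242, 0.549, 0.242] pointing down, gripper open.
Joint ranges: [-152.73, 152.73], [-39.44, 99.34], [-58.76, 71.6], [-118.89, 123.64], [-81.53, 83.1], [-180, 180]. Speed limits (degrees/s): [136.94, 136.94, 172.46, 180, 180, 180].

## Interface

Orientations are given as a 3x3 rotation matrix whose columns are the frame's x, y, z axes.
In Python, from cell import * gives the robot as it stands. Calls block until the motion is done:
- move_to(position, orientation): joint-space move of the TCP to a pose.
- move_straight(position, rot=None, speed=0.15, stop_force=None): straight line of the TCP; rot=None keeps the orientation; speed is the mean speed in m/s. With stop_force (N) it stops when the force on the tool has changed by that much, and returns True; else False.
- set_joints(angles): joint-space move.
- ungrasp() and grasp(f_grip=None): open the fingers fully, or close them until they stop; f_grip is the grip in N (None keeps the last).
- pause(seconds).
- solve_ik(position, orientation): joint angles nearest the present ones, or None.
- sense(): the state.
- read_camera(name): name is "side" or "top" or "wrist"; returns (picture, depth): 420x560x3 uint8, red, green, blue; 420x560 float32, m along the optical axis (not along the pixel's ray), 0 where there is no reading.
- calibration(name): a dict with "camera_matrix" (3x3 intrinsics, pixels), "extrinsics" (4x4, takes a point from world to camera coordinates). Camera axes: x right, y up, looking along -z (the intrinsics and any distortion apply to the point x, -y, -z); pixel columns grow to the right and rows downward; lengths in m; the calibration is good to about 2 mm. The wrist camera is an equidistant fisheye: a pixel r from the principal point sees the ray r / f radians off the axis. A picture is of the moment at which its call begins: read the wrist's pose just before it. calibration takes no time and is no camera call; for the wrist camera it gives the pose at the moment of the call.
A pose or a line that the arm cannot do raises PlanningError and nothing moves.
- finish_job(): hands the job in, once; it reports no verdict.
Trained networks look in the newest picture that a camera, given by its name, has taken for a name from the list of things; names that differ only in an ending like _2 or _b are one class to them, and where a whole thing is asked for, a point or a joint stands for the part that bears it (a point fixed in the world has none). Each returns a list of dicts, best first, with "p" (0 to 1); they miss things now and then, are a little off and sometimes report something else, mostly with a low value. They report only what shows in the picture. A call takes as long as a camera call. They do not tell look-alikes from the thing itself.
- spot_in(camera, thing): "centre" ([x, y, z] in m, in the coordinates of the camera as it stood for that picture, good to about 4 mm: the middle of the surface that is visible of it).
- regions_of(camera, thing): "region" (420x560 bool, what is visible of it).
- spot_point(camera, thing): "centre" ([x, y, z] in m, in the coordinates of the camera as it stood for that picture, good to about 4 mm: a listed point, or the origin of a listed thing).
The state is a dict: "time_s": time; "q": joint angles; "qvel": joint speeds; "joint_efforts": joint torques, N m; "ee_pos": TCP position; "eef_rot": TCP orientation; "force": force on the tool from outside, world axes, zero at the start; "torque": the same for the moment, N m; "finger_gap": finger opening in m.
Only numpy, scipy, OpenCV 4.12 (cv2) and the standard library are available. Lean on these libraries where they do the work, as an engineer would, in place of code of your own. Each camera call takes 0.05 s, during which the arm holds its last target.

## Task

The rack at the carousel's loading pointer is full. Push the turntable exactly one click anticlockwise (seen from above), so that the next rack, whose upper slot is free, clicks into place at the pointer. Then slide the loose wooden disc flat into that upper slot until its edge meets the rack's back, let go, and leave the wax tin, the beaker and the red screwdriver where they are.

Things in the scene. Friction and masses are not known exactly. Their poses are not given: they have to be found in the camera images.
- carousel: Fixed foot of an index carousel. Origin on the turning axis at worktop height, z up; -x points in the loading direction, to the pointer. Carries a turning aluminium plate, 280 mm across, top 34 mm above the worktop, with five equal two-slot racks 72 degrees apart that open outwards. Discs already in racks are fixed. A detent housing, 25 mm high, juts out at -y to 150 mm from the axis
- turntable (a joint): Angle of the plate (rad), positive anticlockwise from above. 0: full rack at the pointer (start; released within 0.1 of it, it settles at once); +1.257: the next rack, free upper slot, clicked in. A hidden detent pulls it to the nearest position, 1.257 apart; past half way (0.63) it runs on by itself within about 0.5 s. Takes about 4 to 6 N at a post
- push_post (a point): Top, 105 mm above the worktop, of the steel push post (round, 12 mm thick, black rounded tip) between the full rack and the free one, 36 degrees clockwise of the pointer at the start; on a circle of 125 mm radius about the axis; turns with the plate. Four equal posts stand midway between the other racks
- pointer (a point): Mark on top of the small upright tab of the foot, 160 mm from the turning axis in the loading direction, 32 mm above the worktop; the tab is 20 mm wide
- free_slot (a point): Centre of the disc's underside when home: on the shelf of the free upper slot, 95 mm from the axis. x points radially out of the slot, z up; turns with the plate. Shelf and roof are tongues 36 mm wide
- foot_disc: The loose turned wooden disc, 60 mm in diameter, 18 mm thick, straight-sided, with a small centre hole, like those in the racks, lying flat on the worktop to the right of the carousel; origin at the centre of its underside, z up
- wax_tin: Bystander: round flat tin, 69 mm in diameter, 26 mm high, to the right of the carousel, nearer than or beyond the disc; origin at the centre of its underside
- steel_beaker: Bystander: upright steel beaker, 50 mm in diameter, 77 mm high; origin at the centre of its underside
- driver_red: Bystander: red-handled screwdriver, 160 mm long, 27 mm thick, lying on the worktop; origin at its middle on the underside
- slot_roof (a point): Middle of the outer edge of the roof over the free slot, on its top face. All racks alike: dark back 40 mm wide, outer face 65 mm from the axis; shelf top 61 mm above the worktop, reaching 115 mm from the axis; roof underside 84, top 88 mm, reaching 105 mm. Slot 23 mm high, open in front and at both sides: a disc, wider than the tongues, can be held by its sides as it slides in
Not all that is in view belongs to the job. Several things look just like the foot_disc: the one meant starts farthest to the robot's left.

How it is judged:
By the outcome, as a careful person would: the job done as asked, in the order asked, and still so for the second after the job is handed in, with the robot touching nothing.
It also fails if it takes over 58 s, if anything falls off the work surface, if the arm or the gripper's body presses on something with over 40 N, if the wrist force passes 120 N, or if a joint passes its speed limit or range.

## Working session

There is one attempt and no reset: what is moved stays moved. The work goes in short steps, each a Python script; the robot and the scene stay as the last script left them, time stands still between calls to the robot, and variables do not carry over. Pictures are saved under pics/ and viewed, and the job is handed in when it is done.

```bash
ls; mkdir -p pics; python3 - <<'E'
from cell import *
import cv2, numpy as np
s=sense(); print({k:np.round(v,3).tolist() for k,v in s.items()})
for n in ("side","top","wrist"):
    im,d=read_camera(n); cv2.imwrite(f"pics/{n}0.png",im[:,:,::-1]); c=calibration(n); print(n,{k:np.round(v,3).tolist() if not isinstance(v,str) else v for k,v in c.items()})
E
```

```text
pics
{'time_s': 0.0, 'q': [66.176, 18.004, -2.755, 69.34, -0.002, 90.001], 'qvel': [-0.118, -0.054, -0.149, 0.039, 0.039, -0.003], 'joint_efforts': [0.001, -53.959, 33.975, 0.019, 0.0, 0.0], 'ee_pos': [0.242, 0.548, 0.241], 'eef_rot': [[0.404, 0.915, -0.001], [0.915, -0.404, -0.002], [-0.002, 0.0, -1.0]], 'force': [0.882, 0.251, -0.804], 'torque': [-0.064, 0.032, -0.004], 'finger_gap': 0.086}
side {'camera_matrix': [[385.045, 0.0, 284.065], [0.0, 385.045, 211.602], [0.0, 0.0, 1.0]], 'extrinsics': [[-0.852, 0.522, 0.02, 0.462], [-0.367, -0.625, 0.689, 0.104], [0.372, 0.58, 0.725, -1.189], [0.0, 0.0, 0.0, 1.0]]}
top {'camera_matrix': [[399.273, 0.0, 281.942], [0.0, 399.273, 209.551], [0.0, 0.0, 1.0]], 'extrinsics': [[0.027, -0.999, -0.029, -0.017], [0.995, 0.024, 0.095, -0.539], [-0.095, -0.032, 0.995, -0.96], [0.0, 0.0, 0.0, 1.0]]}
wrist {'camera_matrix': [[325.192, 0.0, 276.958], [0.0, 325.192, 205.316], [0.0, 0.0, 1.0]], 'extrinsics': [[0.403, 0.915, -0.001, -0.599], [-0.878, 0.386, -0.283, 0.038], [-0.259, 0.115, 0.959, -0.379], [0.0, 0.0, 0.0, 1.0]]}
```

View pics/side0.png

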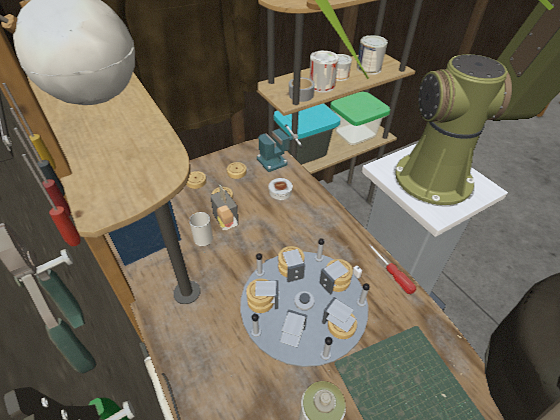

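View pics/top0.png

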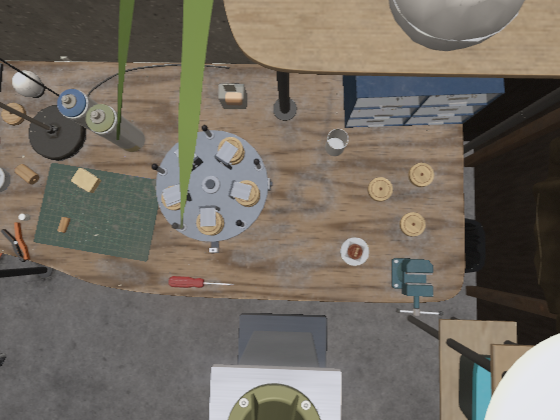

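View pics/wrist0.png

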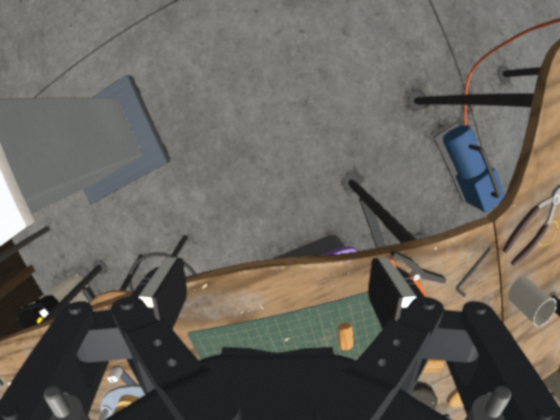

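```bash
cat > h.py <<'E'
from cell import *
import cv2, numpy as np
def w(cam,p,c=None):
    E=(c or calibration(cam))["extrinsics"]; E=np.array(E); return E[:3,:3].T@(np.array(p)-E[:3,3])
def proj(cam,P):
    c=calibration(cam);E=np.array(c["extrinsics"]);K=np.array(c["camera_matrix"]);p=E[:3,:3]@np.array(P)+E[:3,3]
    return K[0,0]*p[0]/-p[2]+K[0,2], K[1,1]*-p[1]/-p[2]+K[1,2]
def unproj(cam,u,v,z=None,d=None):
    c=calibration(cam);E=np.array(c["extrinsics"]);K=np.array(c["camera_matrix"])
    r=np.array([(u-K[0,2])/K[0,0],-(v-K[1,2])/K[1,1],-1.0]); o=-E[:3,:3].T@E[:3,3]; rw=E[:3,:3].T@r
    t=d if d is not None else (z-o[2])/rw[2]
    return o+t*rw
E
python3 - <<'E'
from h import *
import cell; print([n for n in dir(cell) if not n.startswith('_')]); 
print(getattr(cell,'finger_overhang',None))
for cam in("top","side"):
    read_camera(cam)
    for t in ("carousel","push_post","pointer","free_slot","slot_roof","foot_disc","wax_tin","steel_beaker","driver_red"):
        for r in spot_point(cam,t)[:6]:
            P=w(cam,r["centre"]); print(cam,t,round(r["p"],2),P.round(3),np.round(proj(cam,P)))
print(sense()["time_s"])
E
```

```text
['PlanningError', 'calibration', 'finger_overhang', 'finish_job', 'grasp', 'move_straight', 'move_to', 'pause', 'read_camera', 'regions_of', 'sense', 'set_joints', 'solve_ik', 'spot_in', 'spot_point', 'ungrasp']
0.011
top carousel 0.66 [0.598 0.172 0.002] [214. 186.]
top push_post 0.59 [0.485 0.242 0.105] [173. 227.]
top push_post 0.45 [ 0.601 -0.246  0.004] [379. 188.]
top pointer 0.83 [0.439 0.161 0.031] [214. 249.]
top free_slot 0.6 [0.557 0.266 0.061] [170. 198.]
top slot_roof 0.95 [0.555 0.271 0.089] [164. 197.]
top foot_disc 0.98 [ 0.603 -0.248  0.003] [380. 188.]
top foot_disc 0.98 [ 0.634 -0.35   0.   ] [420. 177.]
top foot_disc 0.71 [ 0.514 -0.324  0.003] [411. 224.]
top wax_tin 0.77 [ 0.439 -0.183  0.002] [353. 252.]
top steel_beaker 0.97 [ 0.708 -0.13   0.001] [334. 146.]
top driver_red 0.75 [0.358 0.193 0.001] [202. 281.]
top driver_red 0.31 [0.599 0.172 0.003] [214. 185.]
side carousel 0.96 [ 0.595  0.165 -0.004] [302. 309.]
side push_post 0.97 [0.488 0.239 0.104] [368. 286.]
side pointer 0.88 [0.44  0.161 0.031] [356. 270.]
side free_slot 0.87 [0.56  0.259 0.061] [344. 320.]
side slot_roof 0.72 [0.554 0.265 0.089] [349. 314.]
side foot_disc 0.67 [ 0.638 -0.349  0.002] [196. 182.]
side foot_disc 0.57 [ 0.512 -0.333  0.002] [236. 171.]
side foot_disc 0.44 [ 0.599 -0.25  -0.001] [222. 198.]
side foot_disc 0.17 [ 0.705 -0.136 -0.001] [204. 239.]
side wax_tin 0.77 [ 0.437 -0.189 -0.001] [281. 191.]
side steel_beaker 0.78 [ 0.709 -0.139 -0.002] [202. 239.]
side driver_red 0.56 [0.353 0.19  0.001] [390. 270.]
side driver_red 0.21 [ 0.599 -0.25  -0.001] [222. 198.]
1.15
```

```bash
python3 - <<'E'
import cv2
a=cv2.imread("pics/top0.png")[110:270,130:310]; cv2.imwrite("pics/topcrop.png",cv2.resize(a,None,fx=4.2,fy=3.7*1,interpolation=cv2.INTER_CUBIC)[:600])
a=cv2.imread("pics/side0.png")[220:370,220:400]; cv2.imwrite("pics/sidecrop.png",cv2.resize(a,None,fx=4,fy=4,interpolation=cv2.INTER_CUBIC))
E
```

```text
(no output)
```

View pics/topcrop.png

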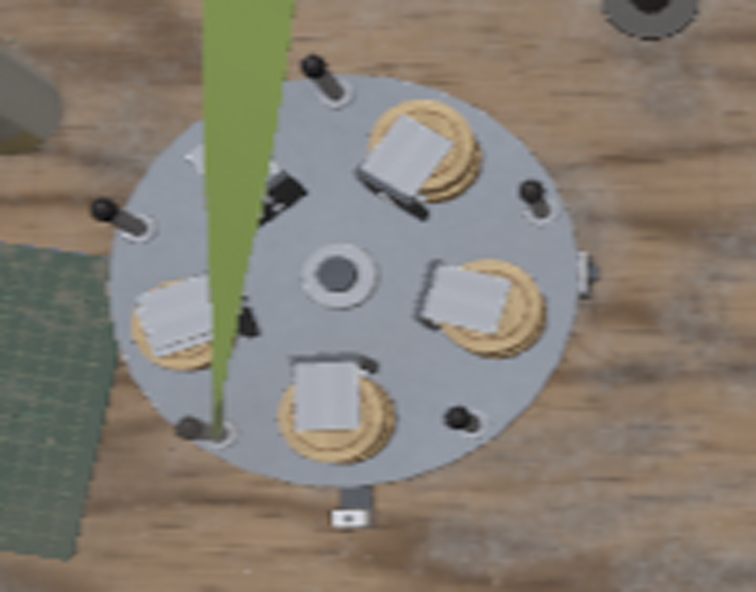

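View pics/sidecrop.png

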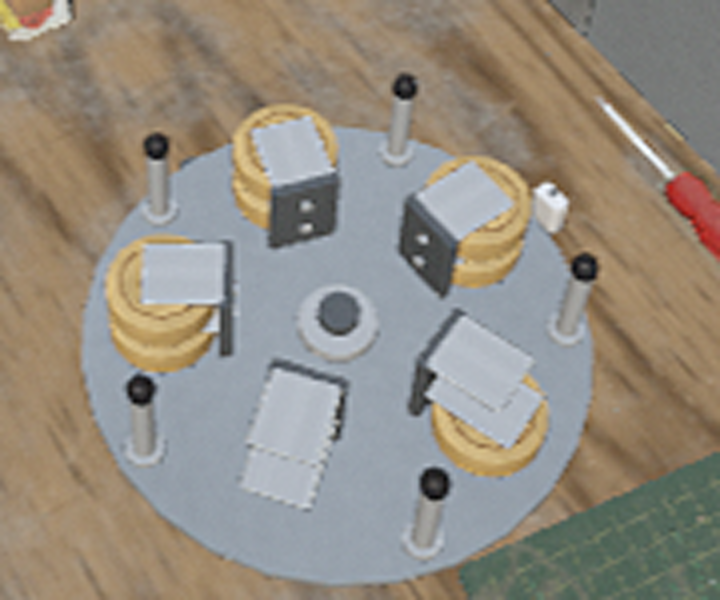

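```bash
python3 - <<'E'
from h import *
from scipy.optimize import least_squares
top=[(130+a/4.2-.4,110+b/3.7-.4) for a,b in [(313,66),(103,210),(190,430),(458,418),(531,192)]]
side=[(220+a/4-.4,220+b/4-.4) for a,b in [(404,88),(156,147),(141,390),(434,485),(584,268)]]
T=np.array([unproj("top",u,v,z=.1)[:2] for u,v in top]); S=np.array([unproj("side",u,v,z=.1)[:2] for u,v in side])
print(T.mean(0),S.mean(0))
for A in (T,S):
    d=A-A.mean(0); print(np.hypot(*d.T).round(4)); a=np.degrees(np.arctan2(d[:,1],d[:,0])); print(a.round(1), np.mod(a,72).round(1))
def res(p):
    c=p[:2];f=p[2]; q=lambda R,k:c+R*np.array([np.cos(f-np.radians(k)),np.sin(f-np.radians(k))])
    r=[]
    for m,R,k in [((.439,.161),160,0),((.440,.161),160,0),((.485,.242),125,36),((.488,.239),125,36),((.557,.266),95,72),((.56,.259),95,72),((.555,.271),105,72),((.554,.265),105,72)]:
        r+=list(q(R/1000,k)-m)
    for m in((.598,.172),(.595,.165)): r+=list(c-m)
    return r
s=least_squares(res,[.6,.17,np.pi]); print(s.x,np.degrees(s.x[2]),np.round(s.fun*1000,1))
# disc : top pixel region
im,d=read_camera("top")
for cam in("top","side"):
    im,d=read_camera(cam)
    for r in regions_of(cam,"foot_disc")[:6]:
        m=r["region"]; v,u=np.nonzero(m); P=np.array([unproj(cam,a,b,d=d[b,a]) for a,b in zip(u,v) if d[b,a]>0]); 
        t=P[(P[:,2]>.014)&(P[:,2]<.024)]
        print(cam,round(r["p"],2),len(u),(u.mean().round(),v.mean().round()),np.median(P,0).round(4), len(t), t.mean(0).round(4) if len(t) else 0, ((t.max(0)+t.min(0))/2).round(4) if len(t) else 0,np.ptp(t,0).round(3) if len(t) else 0)
print(sense()["time_s"])
E
```

```text
[0.59543106 0.17293848] [0.59657164 0.17043048]
[0.1255 0.1253 0.1253 0.125  0.1247]
[   4.    76.   148.4 -139.9  -68. ] [4.  4.  4.4 4.1 4. ]
[0.124  0.1245 0.1239 0.1246 0.1246]
[-139.8  -67.9    4.1   76.   148.2] [4.2 4.1 4.1 4.  4.2]
[0.59548911 0.17239807 3.21728433] 184.3368135874896 [-3.1 -0.7 -4.1 -0.7  4.1 -4.   1.1 -1.   2.4 -5.7 -0.6  1.3  0.6 -1.5
  1.6  4.5 -2.5  0.4  0.5  7.4]
top 0.97 513 (np.float64(412.0), np.float64(224.0)) [ 0.5115 -0.3225  0.019 ] 468 [ 0.512  -0.3231  0.0191] [ 0.5122 -0.3238  0.0188] [0.059 0.059 0.009]
top 0.85 445 (np.float64(420.0), np.float64(175.0)) [ 0.6343 -0.3433  0.0187] 422 [ 0.6354 -0.3443  0.0188] [ 0.6348 -0.3446  0.019 ] [0.056 0.057 0.01 ]
top 0.71 478 (np.float64(379.0), np.float64(189.0)) [ 0.5966 -0.2425  0.0191] 441 [ 0.5972 -0.2437  0.019 ] [ 0.5979 -0.2437  0.0188] [0.058 0.057 0.009]
side 0.66 257 (np.float64(237.0), np.float64(170.0)) [ 0.5148 -0.3192  0.0174] 194 [ 0.5126 -0.3244  0.018 ] [ 0.512  -0.3262  0.0184] [0.057 0.059 0.009]
side 0.41 70 (np.float64(224.0), np.float64(190.0)) [ 0.58   -0.2591  0.018 ] 66 [ 0.5875 -0.2563  0.0183] [ 0.5928 -0.2519  0.0182] [0.05  0.052 0.007]
1.4
```

```bash
python3 - <<'E'
from h import *
im,d=read_camera("side")
for p in [(225,200),(225,212),(218,208),(228,218),(225,192),(202,220),(338,190),(222,190)]:
    print(p,unproj("side",*p,d=d[p[1],p[0]]).round(3))
im,d=read_camera("top")
for p in [(232,88),(232,98),(380,189),(337,135)]:
    print(p,unproj("top",*p,d=d[p[1],p[0]]).round(3))
cv2.imwrite("pics/s1.png",cv2.resize(read_camera("side")[0][140:270,150:330,::-1],None,fx=4,fy=4))
cv2.imwrite("pics/t1.png",cv2.resize(im[100:280,310:490,::-1],None,fx=3.3,fy=3.3))
E
```

```text
(225, 200) [0.716 0.088 0.338]
(225, 212) [0.724 0.101 0.327]
(218, 208) [0.731 0.09  0.33 ]
(228, 218) [0.72  0.101 0.31 ]
(225, 192) [0.706 0.065 0.333]
(202, 220) [ 0.694 -0.157  0.046]
(338, 190) [-0.272 -0.699 -0.748]
(222, 190) [0.717 0.082 0.356]
(232, 88) [0.716 0.078 0.346]
(232, 98) [0.704 0.08  0.332]
(380, 189) [ 0.597 -0.245  0.02 ]
(337, 135) [ 0.729 -0.136  0.028]
```

View pics/s1.png

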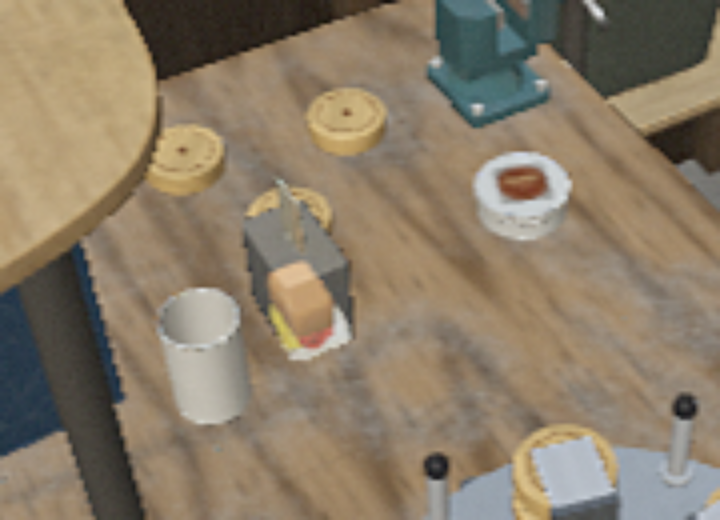

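View pics/t1.png

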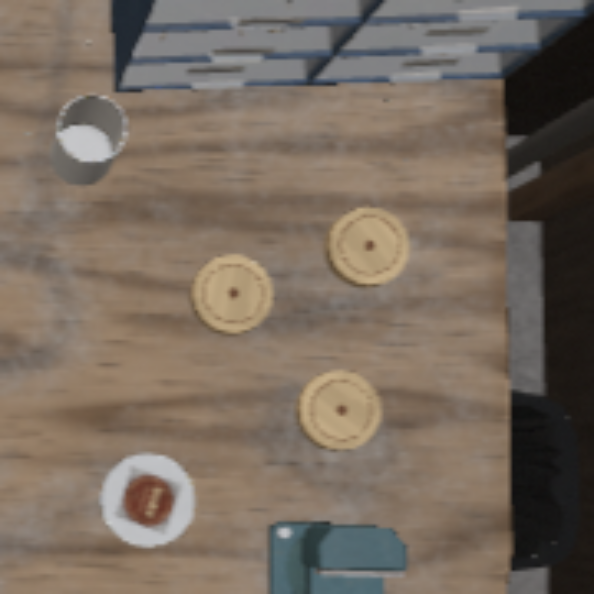

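```bash
python3 - <<'E'
from h import *
im,d=read_camera("top")
for p in [(195,10),(195,60),(190,120),(184,180),(182,210),(125,20),(122,80),(350,40),(300,20),(60,130)]:
    print(p,d[p[1],p[0]],unproj("top",*p,d=d[p[1],p[0]]).round(3))
im,d=read_camera("side")
for p in [(345,40),(330,10),(360,65),(540,60),(75,50),(140,180),(510,90)]:
    print(p,d[p[1],p[0]],unproj("side",*p,d=d[p[1],p[0]]).round(3))
E
```

```text
(195, 10) 0.30269268 [0.623 0.045 0.721]
(195, 60) 0.33008143 [0.598 0.051 0.691]
(190, 120) 0.37547877 [0.563 0.066 0.643]
(184, 180) 0.44093215 [0.517 0.088 0.574]
(182, 210) 0.4832909 [0.488 0.102 0.529]
(125, 20) 0.28664982 [0.605 0.091 0.737]
(122, 80) 0.3194783 [0.576 0.106 0.702]
(350, 40) 0.651759 [ 0.786 -0.118  0.381]
(300, 20) 0.65859085 [ 0.82  -0.036  0.38 ]
(60, 130) 1.0160711 [0.728 0.567 0.031]
(345, 40) 0.5425037 [0.51  0.092 0.556]
(330, 10) 0.5144953 [0.531 0.078 0.595]
(360, 65) 0.57308555 [0.484 0.103 0.519]
(540, 60) 0.8411609 [-0.037  0.11   0.411]
(75, 50) 0.60809565 [ 0.836 -0.172  0.51 ]
(140, 180) 0.59380865 [0.825 0.022 0.38 ]
(510, 90) 0.9275731 [-0.043  0.076  0.322]
```

```bash
python3 - <<'E'
from h import *
from scipy.optimize import least_squares
D=[]
for r in (.42,.5,.6,.7,.8):
  for z in (.05,.15,.3):
    R=np.array([[1,0,0],[0,-1,0],[0,0,-1.]])
    q=solve_ik([r,0,z],R)
    if q is not None: D.append((r,z,*np.radians(q[1:4]))); print(r,z,np.round(q,1))
D=np.array(D)
# also tilt data
def f(p):
    a,zs,L1,L2,e,hz=p
    r,z,q2,q3,q4=D.T
    a2=q2-q3  # forearm angle? 
    return np.concatenate([a+L1*np.sin(q2)+L2*np.cos(-q3 if 0 else q3)*0+L2*np.cos(a3(q2,q3)) -e*np.sin(a3(q2,q3)) - r, zs+L1*np.cos(q2)+L2*np.sin(a3(q2,q3))+e*np.cos(a3(q2,q3))-hz-z])
for name,a3 in (("q3",lambda q2,q3:q3),("-q2+q3",lambda q2,q3:-q2+q3),("q3-",lambda q2,q3:-q3)):
    s=least_squares(f,[0,.3,.4,.4,0,.2]); print(name,s.x.round(3),s.cost)
E
```

```text
0.42 0.05 [  0.    9.3 -41.8  38.9   0.   90. ]
0.42 0.15 [  0.    2.3 -34.3  53.4   0.   90. ]
0.42 0.3 [  0.   -2.7 -19.1  73.6   0.   90. ]
0.5 0.05 [  0.   16.8 -31.7  41.5   0.   90. ]
0.5 0.15 [  0.   10.7 -24.7  54.6   0.   90. ]
0.5 0.3 [  0.    6.1 -10.   73.9   0.   90. ]
0.6 0.05 [  0.   26.  -17.6  46.3   0.   90. ]
0.6 0.15 [  0.   20.8 -11.   58.2   0.   90. ]
0.6 0.3 [ 0.  17.1  3.7 76.5  0.  90. ]
0.7 0.05 [ 0.  35.5 -1.6 52.9  0.  90. ]
0.7 0.15 [ 0.  31.3  5.1 63.8  0.  90. ]
0.7 0.3 [ 0.  29.  21.  81.9  0.  90. ]
0.8 0.05 [ 0.  46.1 17.8 61.7  0.  90. ]
0.8 0.15 [ 0.  43.2 25.6 72.4  0.  90. ]
0.8 0.3 [ 0.  44.1 46.6 92.5  0.  90. ]
q3 [ 0.211  1.454  0.539  0.219 -0.051  1.704] 0.03770036934729567
-q2+q3 [-0.     0.668  0.522  0.441  0.076  0.837] 5.152861389168498e-22
q3- [ 0.599  1.013  0.524 -0.201  0.056  1.349] 0.04550435354778366
```

```bash
python3 - <<'E'
from h import *
im,d=read_camera("side")
for p in [(432,97),(480,70),(510,100),(440,190),(480,62),(550,20)]:
    print(p,unproj("side",*p,d=d[p[1],p[0]]).round(3))
im,d=read_camera("top")
m=[(u,v,*unproj("top",u,v,d=d[v,u])) for v in range(150,260) for u in range(165,200) if 0<d[v,u]<.55]
m=np.array(m); i=np.argmin(m[:,4]); print("leaf tip",m[i])
E
```

```text
(432, 97) [ 0.107 -0.023  0.295]
(480, 70) [0.022 0.021 0.364]
(510, 100) [-0.047  0.085  0.298]
(440, 190) [0.05  0.062 0.024]
(480, 62) [-0.012 -0.007  0.364]
(550, 20) [-0.047  0.086  0.485]
leaf tip [1.81000000e+02 2.27000000e+02 4.68679093e-01 1.10948861e-01
 4.96900389e-01]
```

```bash
cat >> h.py <<'E'
C=np.array([.596,.1715]); PHI=184.1; OH=.011
def ang(a): a=np.radians(a); return np.array([np.cos(a),np.sin(a)])
def rot(head,t):
    """tool leaning back; heading azimuth head (deg), tilt t: z=(sin t*head,-cos t), x horizontal left of heading or right"""
    h=ang(head); t=np.radians(t)
    z=np.array([*(np.sin(t)*h),-np.cos(t)]); x=np.array([h[1],-h[0],0]); y=np.cross(z,x)
    return np.c_[x,y,z]
def tip(p,R,oh=OH): return np.array(p)-oh*R[:,2]
E
python3 - <<'E'
from h import *
q0=None
for t in (15,20,25):
  for flip in (0,1):
    F=np.diag([-1,-1,1]) if flip else np.eye(3)
    print("tilt",t,flip)
    for name,p,h in [("pushA",(*(C+.125*ang(131)),.2),-25),("pushB",(*(C+.125*ang(131)),.097),-25),("push mid",(*(C+.125*ang(165)),.097),-15),("pushend",(*(C+.125*ang(184)),.097),4),
      ("disc",(.5975,-.2445,.01),-22),("discup",(.5975,-.2445,.14),-22),("ret",(.42,-.17,.14),-22),("pre",(*(C+.18*ang(PHI)),.09),PHI-180),("home",(*(C+.095*ang(PHI)),.07),PHI-180)]:
        q=solve_ik(p,rot(h,t)@F); print(name, None if q is None else np.round(q,0))
E
```

```text
tilt 15 0
pushA [  34.   10.  -20.   52.  -13. -121.]
pushB [  34.   16.  -28.   39.  -13. -121.]
push mid [  30.    8.  -38.   33.  -10. -136.]
pushend [  22.    3.  -44.   29.   -5. -163.]
disc [-22.  24. -31.  21.   0. 180.]
discup [-22.  15. -23.  37.   0. 180.]
ret [-22.  -6. -46.  35.   0. 180.]
pre [  25.   -2.  -50.   28.   -5. -160.]
home [  21.    8.  -42.   25.   -4. -164.]
tilt 15 1
pushA [ 34.  10. -20.  52. -13.  59.]
pushB [ 34.  16. -28.  39. -13.  59.]
push mid [ 30.   8. -38.  33. -10.  44.]
pushend [ 22.   3. -44.  29.  -5.  17.]
disc [-22.  24. -31.  21.   0.  -0.]
discup [-22.  15. -23.  37.   0.  -0.]
ret [-22.  -6. -46.  35.   0.  -0.]
pre [ 25.  -2. -50.  28.  -5.  20.]
home [ 21.   8. -42.  25.  -4.  16.]
tilt 20 0
pushA [  37.    9.  -23.   49.  -18. -120.]
pushB [  37.   15.  -31.   35.  -18. -120.]
push mid [  32.    6.  -42.   28.  -15. -135.]
pushend [  23.    0.  -48.   22.   -6. -162.]
disc [-22.  22. -36.  12.   0. 180.]
discup [-22.  12. -29.  29.   0. 180.]
ret [-22.  -9. -50.  29.   0. 180.]
pre [  26.   -5.  -54.   22.   -7. -159.]
home [  22.    
[... 359 characters left out ...]
-47.  18.  -6.  17.]
tilt 25 0
pushA [  40.    8.  -26.   45.  -22. -118.]
pushB [  40.   14.  -33.   31.  -22. -118.]
push mid [  35.    4.  -46.   23.  -19. -133.]
pushend [  25.   -2.  -53.   15.   -9. -161.]
disc [-22.  20. -42.   3.   0. 180.]
discup [-22.   9. -34.  22.   0. 180.]
ret [-22. -13. -55.  22.   0. 180.]
pre None
home [  23.    4.  -52.   10.   -8. -163.]
tilt 25 1
pushA [ 40.   8. -26.  45. -22.  62.]
pushB [ 40.  14. -33.  31. -22.  62.]
push mid [ 35.   4. -46.  23. -19.  47.]
pushend [ 25.  -2. -53.  15.  -9.  19.]
disc [-22.  20. -42.   3.   0.  -0.]
discup [-22.   9. -34.  22.   0.  -0.]
ret [-22. -13. -55.  22.   0.  -0.]
pre None
home [ 23.   4. -52.  10.  -8.  17.]
```

```bash
cat >> h.py <<'E'
F=np.diag([-1.,-1,1]); TILT=18
def fpose(post_ang, back, z):
    """tip centre behind the post by 'back' m tangentially"""
    t=ang(post_ang+90); p=C+.125*ang(post_ang)-back*t
    R=rot(post_ang-180,TILT)@F
    return tip((*p,z),R),R
E
python3 - <<'E'
from h import *
s=sense()["time_s"]
grasp(30)
p,R=fpose(148.1,.042,.20); move_to(p,R)
p,R=fpose(148.1,.042,.087); 
hit=move_straight(p,rot=R,speed=.15,stop_force=8)
st=sense();print(hit,st["ee_pos"].round(4),st["force"].round(1),st["time_s"]-s,st["finger_gap"], p.round(4))
cv2.imwrite("pics/s2.png",read_camera("side")[0][:,:,::-1])
E
```

```text
False [0.5097 0.2756 0.0983] [ 0.4 -0.3  0.3] 3.0917000000000003 4.1388845672376396e-05 [0.5092 0.275  0.0975]
```

View pics/s2.png

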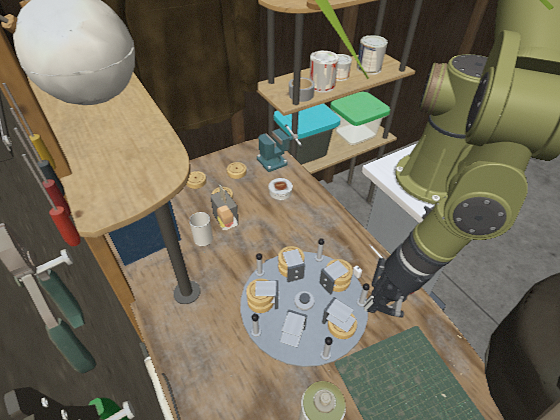

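```bash
python3 - <<'E'
from h import *
s=sense()["time_s"]
for r in (0,10,20,29,38,46):
    p,R=fpose(148.1+r,.018,.087); hit=move_straight(p,rot=R,speed=.09,stop_force=25)
    st=sense(); print(r,hit,np.round(st["ee_pos"]-p,4),st["force"].round(1),round(st["time_s"]-s,2))
    if hit: break
cv2.imwrite("pics/s3.png",read_camera("side")[0][:,:,::-1]);cv2.imwrite("pics/t3.png",read_camera("top")[0][:,:,::-1])
E
```

```text
0 False [0.0002 0.     0.0006] [-0.3  0.2 -0.9] 0.42
10 False [0.0006 0.001  0.0007] [ 0.7  2.9 -0.4] 0.82
20 False [0.0006 0.001  0.0004] [0.1 4.9 0.9] 1.22
29 False [ 0.      0.0001 -0.0002] [-0.9  2.2 -0.2] 1.59
38 False [ 0.0003 -0.     -0.0001] [-0.4  0.1  0.5] 1.97
46 False [0.0005 0.0002 0.0001] [0.6 0.8 0.1] 2.32
```

View pics/s3.png

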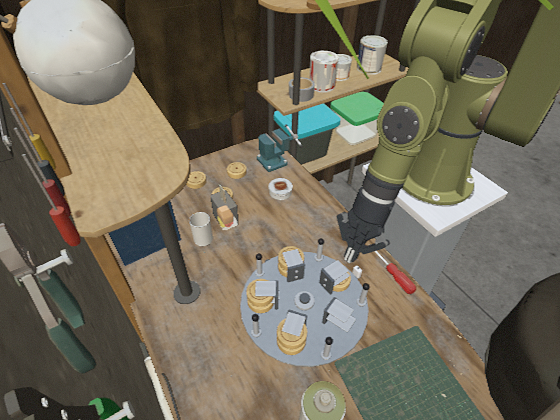

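View pics/t3.png

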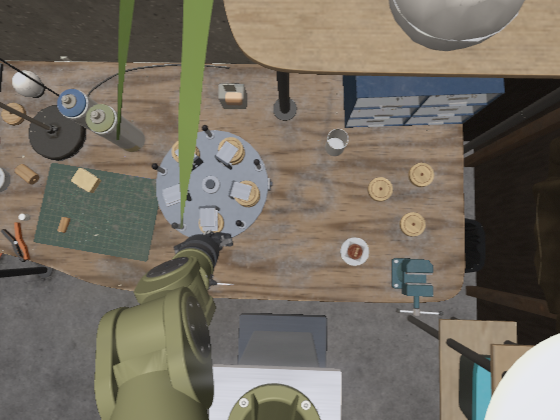

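```bash
python3 - <<'E'
from h import *
s=sense(); R=s["eef_rot"]; p=s["ee_pos"]
move_straight(p+np.array([-.04,0,.05]),speed=.2)
d=unproj("top",380.55,188.45,z=.018); print("hole",d.round(4))
D=np.array([.5975,-.2445]); az=np.degrees(np.arctan2(D[1],D[0]))
Rd=rot(az,TILT)@F
ungrasp()
move_to((.43*np.cos(np.radians(az)),.43*np.sin(np.radians(az)),.15),Rd)
move_to((*D,.10),Rd)
st=sense(); print(st["ee_pos"].round(4),st["time_s"])
im,dep=read_camera("wrist"); cv2.imwrite("pics/w4.png",im[:,:,::-1])
for r in spot_point("wrist","foot_disc")[:4]: print(round(r["p"],2),w("wrist",r["centre"]).round(4))
im,dep=read_camera("top"); cv2.imwrite("pics/t4.png",im[:,:,::-1])
E
```

```text
hole [ 0.5984 -0.2463  0.018 ]
[ 0.5965 -0.2433  0.0995] 10.6667
0.96 [ 0.6343 -0.351   0.0007]
0.93 [ 0.5909 -0.2512  0.0024]
0.79 [ 0.5114 -0.3273  0.0019]
```

View pics/w4.png

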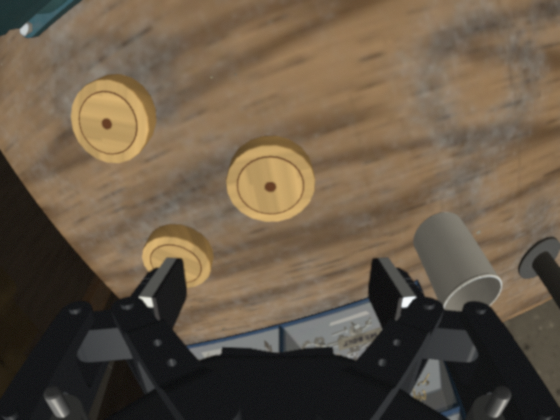

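View pics/t4.png

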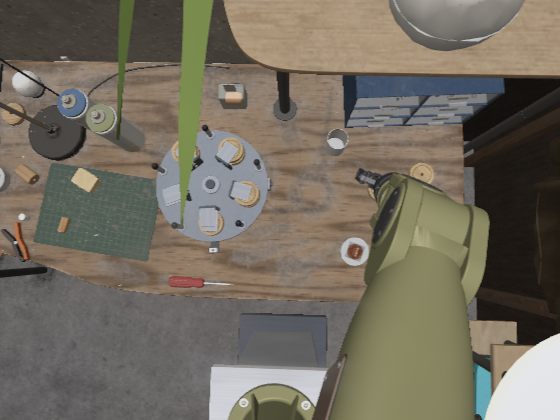

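```bash
python3 - <<'E'
from h import *
c=calibration("wrist");K=np.array(c["camera_matrix"]);E=np.array(c["extrinsics"])
for u,v in [(270,187),(271,183)]:
    a,b=u-K[0,2],v-K[1,2]; r=np.hypot(a,b); th=r/K[0,0]
    ray=E[:3,:3].T@np.array([np.sin(th)*a/r,-np.sin(th)*b/r,-np.cos(th)]); o=-E[:3,:3].T@E[:3,3]
    print((o+(0.018-o[2])/ray[2]*ray).round(4))
E
```

```text
[ 0.5988 -0.2502  0.018 ]
[ 0.5961 -0.2484  0.018 ]
```

```bash
python3 - <<'E'
from h import *
D=np.array([.598,-.247])
R=rot(np.degrees(np.arctan2(D[1],D[0])),TILT)@F
move_straight((*D,.06),rot=R,speed=.12)
hit=move_straight((*D,.013),rot=R,speed=.08,stop_force=8)
st=sense(); print(hit,st["ee_pos"].round(4),st["force"].round(1))
grasp(40); st=sense(); print(st["finger_gap"],st["force"].round(1),st["ee_pos"].round(4))
move_straight((*D,.10),rot=R,speed=.12)
im,_=read_camera("wrist"); cv2.imwrite("pics/w5.png",im[:,:,::-1]); 
st=sense(); print(st["finger_gap"],st["force"].round(1),st["ee_pos"].round(4),st["time_s"])
im,_=read_camera("side"); cv2.imwrite("pics/s5.png",im[:,:,::-1])
E
```

```text
False [ 0.5983 -0.2471  0.0133] [ 0.7 -0.3  0.2]
0.058339962575746696 [-2.4  1.3  6.4] [ 0.5988 -0.2473  0.0141]
0.05824030405369988 [-0.1  0.3 -0.6] [ 0.5971 -0.2466  0.0987] 13.325
```

View pics/w5.png

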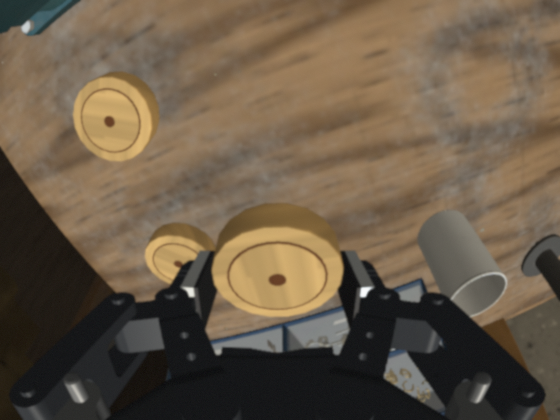

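View pics/s5.png

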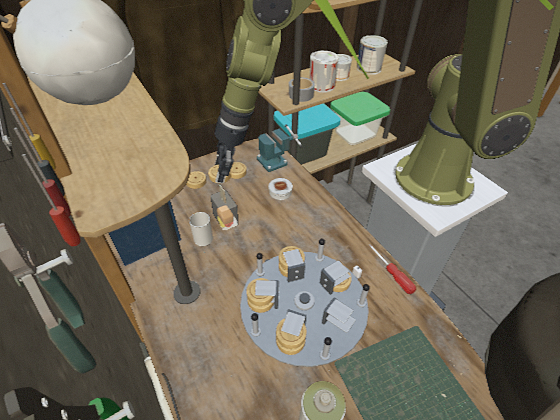

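```bash
python3 - <<'E'
from h import *
c=calibration("wrist");K=np.array(c["camera_matrix"]);E=np.array(c["extrinsics"]);st=sense();p=st["ee_pos"]
u,v=277,280
a,b=u-K[0,2],v-K[1,2]; r=np.hypot(a,b); th=r/K[0,0]
ray=E[:3,:3].T@np.array([np.sin(th)*a/r,-np.sin(th)*b/r,-np.cos(th)]); o=-E[:3,:3].T@E[:3,3]
h=o+(p[2]+.004-o[2])/ray[2]*ray; h0=ang(np.degrees(np.arctan2(-.247,.598)))
print("disc-tcp",(h-p).round(4),"along heading",((h-p)[:2]@h0).round(4), "lateral",((h-p)[:2]@[-h0[1],h0[0]]).round(4))
im=cv2.imread("pics/t4.png")
g=im[110:270,130:310].max(2)
for k in range(5):
    a=148.1+72*k; P=(*(C+.125*ang(a)),.099); u,v=proj("top",P)
    win=im[int(v)-9:int(v)+10,int(u)-9:int(u)+10].max(2).astype(float); m=np.clip(70-win,0,None); yy,xx=np.mgrid[:19,:19]
    uu=int(u)-9+(m*xx).sum()/m.sum(); vv=int(v)-9+(m*yy).sum()/m.sum()
    q=unproj("top",uu,vv,z=.099)[:2]-C; print(np.round((u,v,uu,vv),1),np.hypot(*q).round(4),np.degrees(np.arctan2(q[1],q[0])).round(1), round(a if a<180 else a-360,1))
cv2.imwrite("pics/t4c.png",cv2.resize(im[110:270,130:310],None,fx=4,fy=4,interpolation=cv2.INTER_CUBIC)[:600])
E
```

```text
disc-tcp [ 0.0001 -0.0004  0.004 ] along heading 0.0002 lateral -0.0003
[175.5 225.3 174.8 225.5] 0.1261 147.7 148.1
[239.3 222.4 238.5 223.4] 0.1256 -141.2 -139.9
[256.8 161.2 256.6 162.5] 0.1235 -69.1 -67.9
[204.8 127.5 205.2 128.2] 0.1233 3.7 4.1
[155.  166.3 155.  166.2] 0.1251 75.9 76.1
```

View pics/t4c.png

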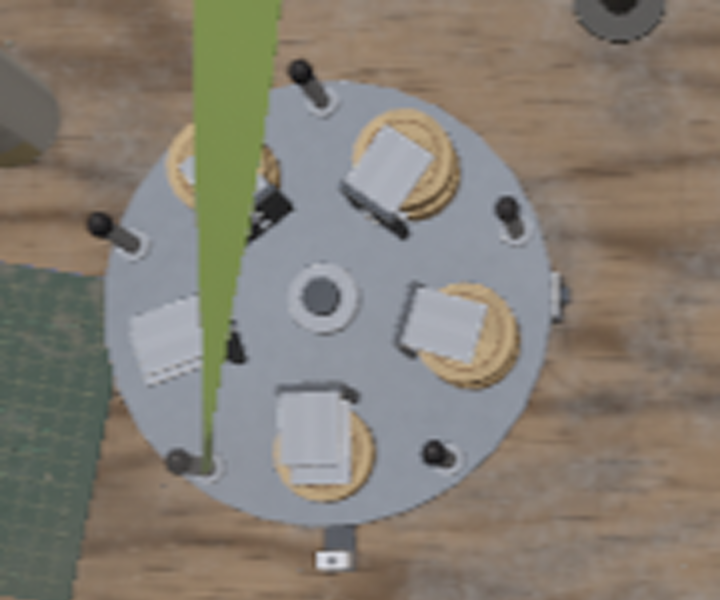

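```bash
python3 - <<'E'
from h import *
D=np.array([.598,-.247]); az=np.degrees(np.arctan2(D[1],D[0]))
R=rot(az,TILT)@F; Rs=rot(PHI-180,TILT)@F
move_straight((*(.44*ang(az)),.13),rot=R,speed=.25)
ZI=.0775
P=lambda r,z:(*(C+r*ang(PHI)),z)
move_to(P(.19,.12),Rs)
move_straight(P(.185,ZI),rot=Rs,speed=.1)
st=sense(); print((st["ee_pos"]-P(.185,ZI)).round(4),st["force"].round(1),st["finger_gap"],st["time_s"])
hit=move_straight(P(.155,ZI),rot=Rs,speed=.08,stop_force=6); print(hit)
im,_=read_camera("wrist"); cv2.imwrite("pics/w6.png",im[:,:,::-1]); 
im,_=read_camera("side"); cv2.imwrite("pics/s6.png",cv2.resize(im[200:370,250:450,::-1],None,fx=3.5,fy=3.5,interpolation=cv2.INTER_CUBIC))
E
```

```text
[ 0.0002 -0.0006  0.0001] [ 0.7  0.  -0.5] 0.05807971052905665 16.1667
False
```

View pics/w6.png

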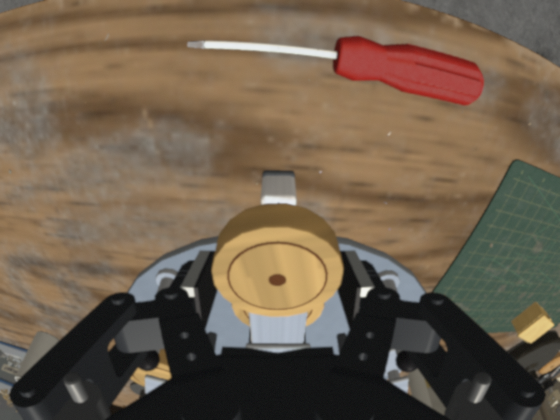

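View pics/s6.png

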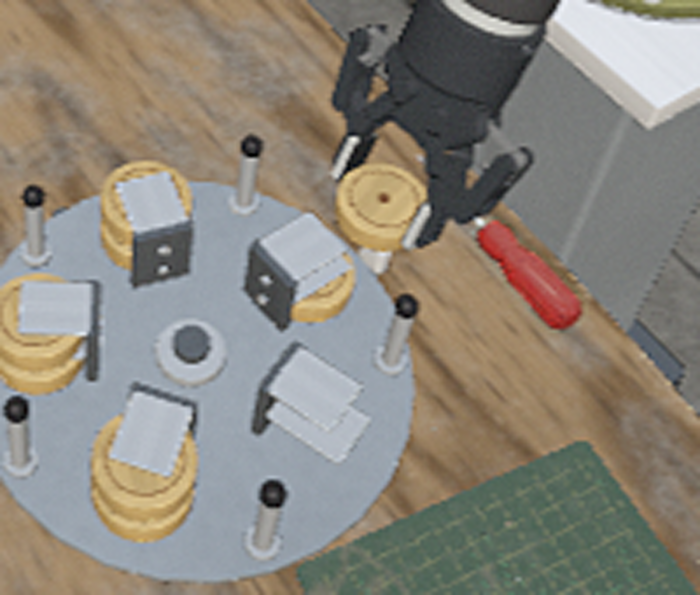

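```bash
python3 - <<'E'
from h import *
Rs=rot(PHI-180,TILT)@F; ZI=.0775
P=lambda r,z:(*(C+r*ang(PHI)),z)
rr=lambda: (np.hypot(*(sense()["ee_pos"][:2]-C)).round(4), sense()["force"].round(1), sense()["ee_pos"][2].round(4))
hit=move_straight(P(.103,ZI),rot=Rs,speed=.06,stop_force=6); print(hit,rr())
im,_=read_camera("side"); cv2.imwrite("pics/s7.png",cv2.resize(im[200:370,250:450,::-1],None,fx=3.5,fy=3.5,interpolation=cv2.INTER_CUBIC))
if not hit:
    hit=move_straight(P(.088,ZI),rot=Rs,speed=.02,stop_force=5); print(hit,rr())
im,_=read_camera("wrist"); cv2.imwrite("pics/w7.png",im[:,:,::-1]); 
im,_=read_camera("side"); cv2.imwrite("pics/s8.png",cv2.resize(im[200:370,250:450,::-1],None,fx=3.5,fy=3.5,interpolation=cv2.INTER_CUBIC))
print(sense()["time_s"])
E
```

```text
False (np.float64(0.1035), array([-0. , -0.4, -0.5]), np.float64(0.0772))
True (np.float64(0.096), array([-0.1,  0.9, -0.7]), np.float64(0.0766))
18.45
```

View pics/w7.png

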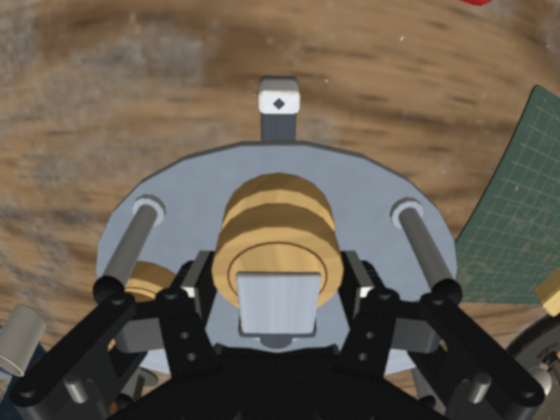

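View pics/s8.png

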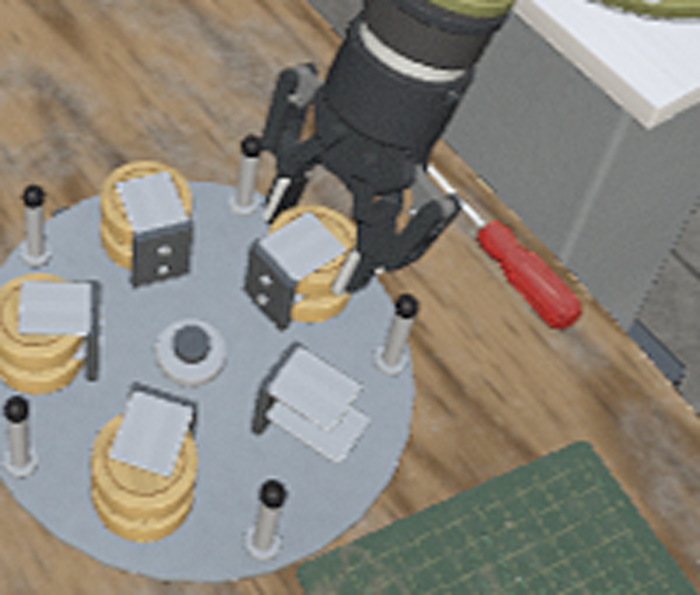

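```bash
python3 - <<'E'
from h import *
Rs=rot(PHI-180,TILT)@F
P=lambda r,z:(*(C+r*ang(PHI)),z)
rr=lambda: (np.hypot(*(sense()["ee_pos"][:2]-C)).round(4), sense()["force"].round(1), sense()["ee_pos"][2].round(4))
hit=move_straight(P(.0958,.0725),rot=Rs,speed=.015,stop_force=4); print(hit,rr())
z=sense()["ee_pos"][2]
hit=move_straight(P(.090,z),rot=Rs,speed=.02,stop_force=5); print(hit,rr())
ungrasp(); print(rr(), sense()["finger_gap"])
im,_=read_camera("wrist"); cv2.imwrite("pics/w9.png",im[:,:,::-1]); 
im,_=read_camera("side"); cv2.imwrite("pics/s9.png",cv2.resize(im[200:370,250:450,::-1],None,fx=3.5,fy=3.5,interpolation=cv2.INTER_CUBIC))
print(sense()["time_s"])
E
```

```text
True (np.float64(0.0958), array([-1.8, -0.3,  6.5]), np.float64(0.0751))
True (np.float64(0.0954), array([-1.9, -0.8,  4.8]), np.float64(0.0751))
(np.float64(0.0963), array([-0.8, -0.2, -0.5]), np.float64(0.0742)) 0.08541779322307194
19.3833
```

View pics/w9.png

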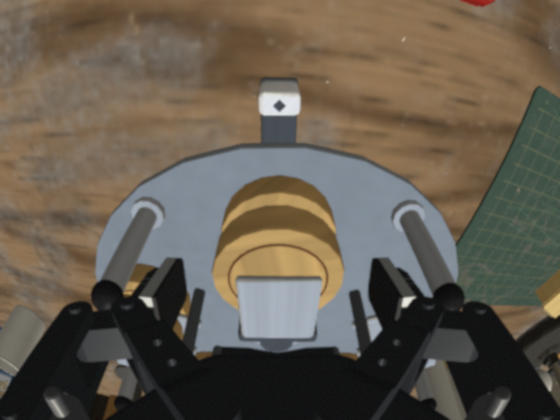

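View pics/s9.png

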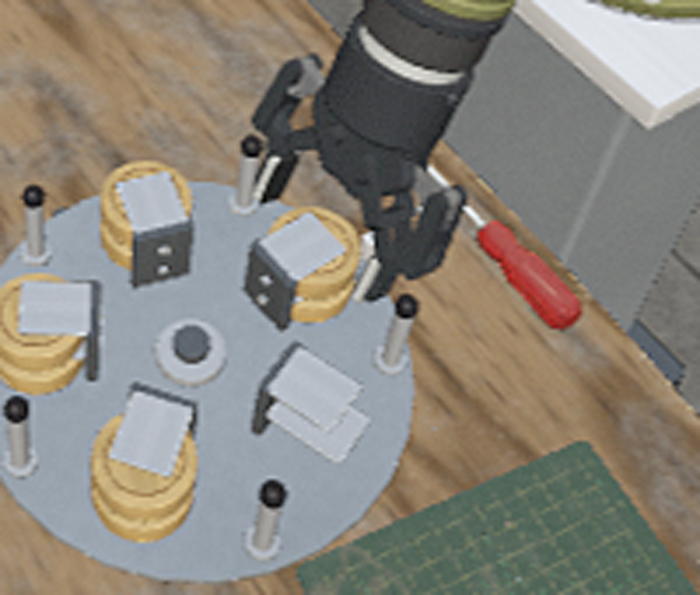

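```bash
python3 - <<'E'
from h import *
Rs=rot(PHI-180,TILT)@F
P=lambda r,z:(*(C+r*ang(PHI)),z)
hit=move_straight(P(.097,.14),rot=Rs,speed=.1,stop_force=6); print(hit)
if not hit:
    move_straight(P(.19,.16),rot=Rs,speed=.2)
    im,_=read_camera("wrist"); cv2.imwrite("pics/w10.png",im[:,:,::-1])
    for r in spot_point("wrist","free_slot")[:2]+spot_point("wrist","slot_roof")[:2]: print(r["p"],(w("wrist",r["centre"])[:2]-C).round(4))
    im,d=read_camera("top"); cv2.imwrite("pics/t10.png",cv2.resize(im[110:270,130:310,::-1],None,fx=4,fy=4)[:600])
    im,d=read_camera("side"); cv2.imwrite("pics/s10.png",im[:,:,::-1]); cv2.imwrite("pics/s10c.png",cv2.resize(im[240:300,310:390,::-1],None,fx=9,fy=9,interpolation=cv2.INTER_CUBIC))
    print(sense()["time_s"])
E
```

```text
False
0.6 [-0.1015 -0.0088]
0.4 [-0.1061 -0.0071]
0.97 [-0.1017 -0.0063]
21.0667
```

View pics/w10.png

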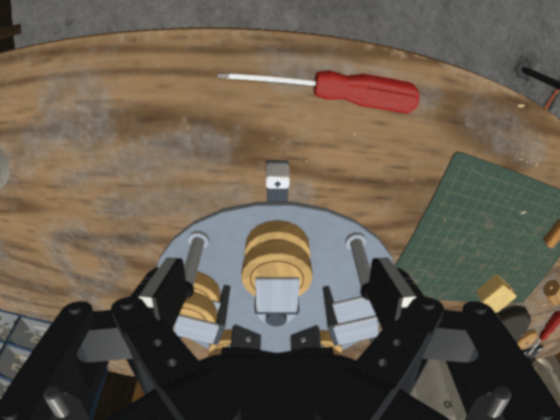

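View pics/s10c.png

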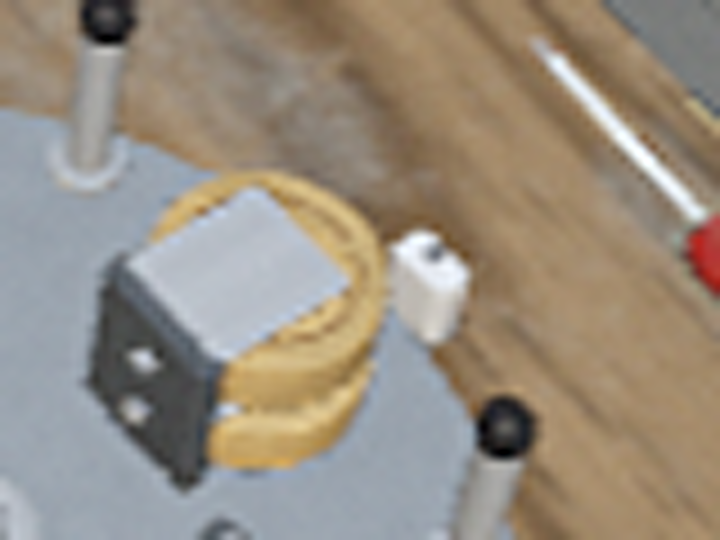

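View pics/s10.png

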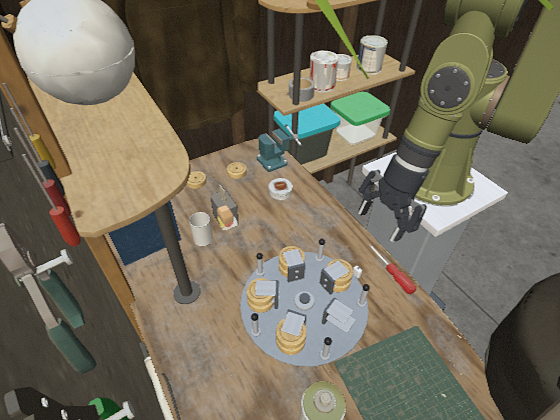

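```bash
python3 - <<'E'
import cv2,numpy as np
a=cv2.imread("pics/side0.png")[250:300,315:375];b=cv2.imread("pics/s10.png")[250:300,315:375]
x=np.hstack([a,b,cv2.convertScaleAbs(cv2.absdiff(a,b),alpha=2)]); cv2.imwrite("pics/cmp.png",cv2.resize(x,None,fx=4.4,fy=4.4*2,interpolation=cv2.INTER_CUBIC))
E
```

```text
(no output)
```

View pics/cmp.png

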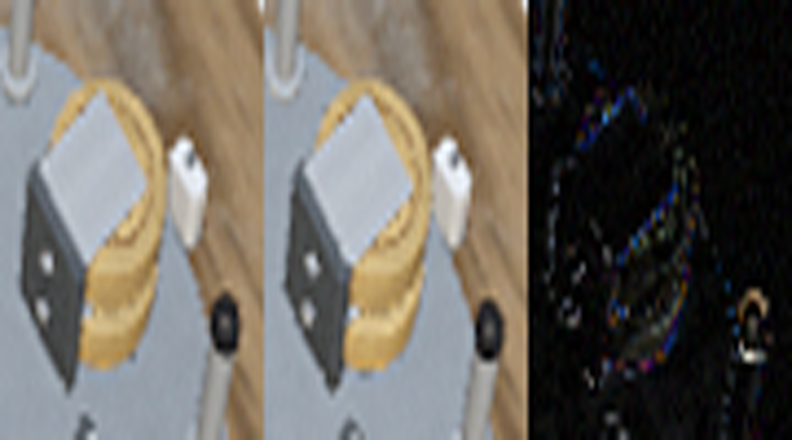

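```bash
python3 - <<'E'
from h import *
Rs=rot(PHI-180,TILT)@F
T=lambda r,z: tip((*(C+r*ang(PHI)),z),Rs)
grasp(30)
move_straight(T(.175,.12),rot=Rs,speed=.2)
move_straight(T(.160,.067),rot=Rs,speed=.12,stop_force=6)
hit=move_straight(T(.142,.067),rot=Rs,speed=.04,stop_force=4)
for i in range(1):
    if not hit: hit=move_straight(T(.128,.067),rot=Rs,speed=.012,stop_force=4)
st=sense(); e=st["ee_pos"]+OH*st["eef_rot"][:,2]; print(hit,"tip r",np.hypot(*(e[:2]-C)).round(4),e[2].round(4),st["force"].round(1),st["time_s"])
im,_=read_camera("wrist"); cv2.imwrite("pics/w11.png",im[:,:,::-1])
move_straight(T(.17,.075),rot=Rs,speed=.08)
move_straight(T(.20,.15),rot=Rs,speed=.2)
im,d=read_camera("side"); cv2.imwrite("pics/s11.png",im[:,:,::-1])
a=cv2.imread("pics/side0.png")[250:300,315:375];b=cv2.imread("pics/s11.png")[250:300,315:375]
x=np.hstack([a,b,cv2.convertScaleAbs(cv2.absdiff(a,b),alpha=2)]); cv2.imwrite("pics/cmp2.png",cv2.resize(x,None,fx=4.4,fy=8.8,interpolation=cv2.INTER_CUBIC))
print(sense()["time_s"])
E
```

```text
True tip r 0.1363 0.0662 [ 0.3 -0.9 -1. ] 24.025
25.2583
```

View pics/w11.png

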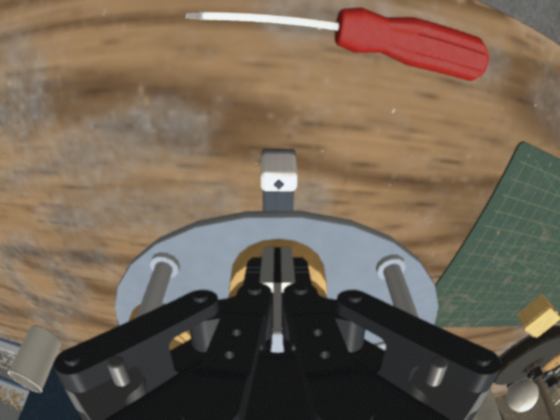

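View pics/cmp2.png

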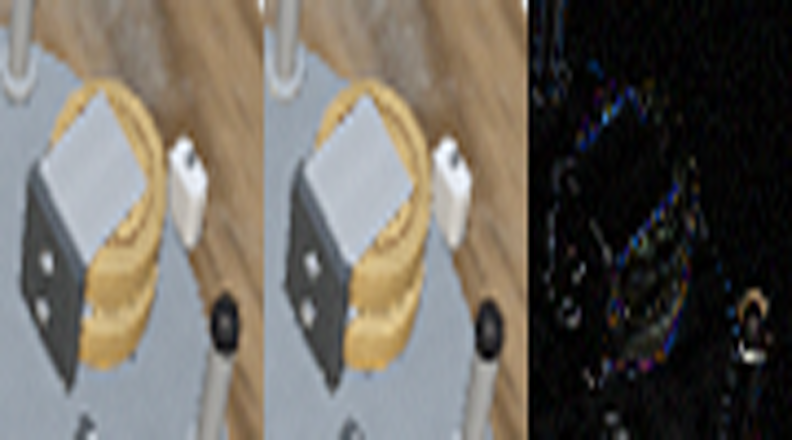

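```bash
python3 - <<'E'
from h import *
a=cv2.imread("pics/side0.png").astype(int);b=cv2.imread("pics/s11.png").astype(int)
for n,(u,v,W) in {"tin":(281,188,16),"beaker":(201,229,18),"driver":(392,270,26)}.items(): print(n,np.abs(a-b)[v-W:v+W,u-W:u+W].max())
print(sense()["force"].round(1)); finish_job()
E
```

```text
tin 10
beaker 9
driver 81
[-0.2 -0.5 -1.2]
the job is handed in; nothing more can be done
```

```bash
python3 - <<'E'
import cv2,numpy as np
a=cv2.imread("pics/side0.png")[225:300,355:430];b=cv2.imread("pics/s11.png")[225:300,355:430]
cv2.imwrite("pics/drv.png",cv2.resize(np.hstack([a,b,cv2.absdiff(a,b)]),None,fx=3.5,fy=3.5))
E
```

```text
(no output)
```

View pics/drv.png

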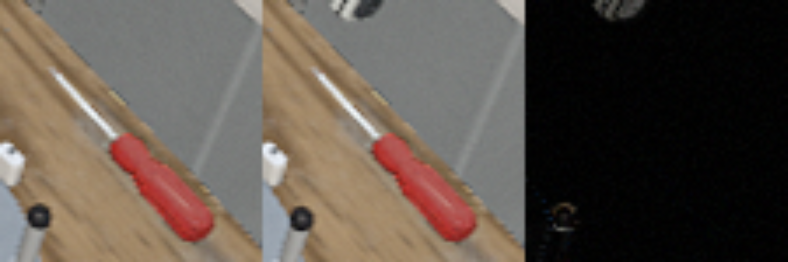

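I turned the carousel one click anticlockwise and slid the leftmost loose disc into the free upper slot until it met the rack's back. Then I let go and handed the job in at about 25 s; it gave no verdict.

- **Turntable:** pictures after the push show the free rack at the pointer. Compared with the start picture, a post there sits up to about half a pixel (roughly 0.5°) off, which I took as normal detent rest.
- **Disc:** it met the back with the gripper about 96 mm from the axis. I set it down on the shelf and released it. A gentle nudge with the closed fingers then stopped about where a home disc's edge should be, within about 1 mm. The rack looks the same in the side camera as the full rack did at the start, to within a pixel.
- **Bystanders:** the wax tin, beaker and screwdriver have not moved. My difference check flagged the screwdriver area (81 against about 10 for the other two). I only looked into it after handing in: the change was a post tip and the gripper edge in that window, not the screwdriver.
- **Forces:** the readings I took stayed below 10 N. I planned the arm's path clear of the hanging plant leaf and saw no contact with it.

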